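# Feel for the flush catch of a canister lid and press it

## Task

Open the pour flap of the round red canister with the ivory lid: feel over the flat lid with a fingertip, lightly, for the flush catch, since the lid may be turned any way round, and press the catch until the flap springs up; then take the hand away and leave the flap open. Do not lift, tip or shove the canister or press hard on it, and leave the other things on the bench where they are.

Things in the scene. Friction and masses are not known exactly. Their poses are not given: they have to be found in the camera images.
- canister: Round storage canister of dark red plastic, 186 mm across, standing loose and heavy (about 2 kg) on the bench, with a flat ivory lid 197 mm across, top face 140 mm above the bench. Origin: centre of its underside, z up along its axis. Its yaw tells nothing about the lid, which may be pushed on at any angle about that axis (not reported) and sits tight: it does not turn under a light touch.
- lid_centre (a point): Centre of the lid's flat top face, on the axis. The catch is centred 55 mm from here in an unreported direction D. From the catch's opening an 8 mm bridge leads back towards this point, then comes the pour flap, level with the face, from 22 mm on the D side to 59 mm on the far side. Lid and shut flap are hard and level; gaps round flap and catch are 1 mm wide.
- catch (a joint): Travel of the catch in m. An ivory thumb pad, 46 mm along D by 48 mm across, in an opening 48 x 50 mm, face 2 mm below the lid's. 0 at rest; goes straight down to its stop at 0.005. Sprung: begins to move at 1.5 N, takes 3.6 N at 0.003, where it lets the flap go, and 5 N at the stop; comes back up by itself.
- flap (a joint): Angle of the ivory pour flap (81 mm along D, 90 mm wide) in rad: 0 shut, level with the lid. Once let go, its spring swings it up in under a second to 1.4, where it stays. Hinged on its edge farthest from the catch; its free edge, beside the catch, swings up and away from it.
- cutter: Steel ring cutter, 66 mm across, 42 mm high, standing beside the canister; origin at the centre of its underside. Leave it.
- scoop: Aluminium scoop, an open pan 85 x 58 x 34 mm with an 80 mm handle along -x; lies beside the canister; origin under the pan's centre. Leave it.
- bowl: Small steel bowl, 132 mm across, 55 mm high; origin at the centre of its underside. Leave it.
- jar: Amber glass jar with a red cap, 68 mm across, 98 mm high; origin at the centre of its underside. Leave it.
- measure: Clear plastic measuring mug, 80 mm across, 85 mm high, handle at +y; origin at the centre of its underside. Leave it.
- mould: Wooden pastry mould, a round head 72 mm across and 30 mm high with a 100 mm handle along -x; origin on the underside, 40 mm from the head's centre. Leave it.
- scraper: Bench scraper lying flat, steel blade with a dark wooden grip, 134 mm wide (y), 117 mm long (x), 22 mm high; origin on the bench under it. Leave it.
There are look-alikes about, which are no part of the job. What is shaped like the canister but pink is not meant.

How it is judged:
By the outcome, as a careful person would: the job done as asked, in the order asked, and still so for the second after the job is handed in, with the robot touching nothing.
It also fails if it takes over 72 s, if anything falls off the work surface, if the arm or the gripper's body presses on something with over 40 N, if the wrist force passes 120 N, or if a joint passes its speed limit or range.

## Robot

A 6-joint arm with a two-finger parallel gripper is mounted at the origin on the work surface. World frame = base frame: x ahead of the robot, y to its left, z up, the work surface at z = 0. Lengths are in m, angles in rad, forces in N, time in s.
With the tool pointing down it reaches from about 0.375 to 0.975 m from the base axis. Payload 3.8 kg.
Tool frame: the origin (TCP) lies midway between the tips of the shut fingers; the grasp point (between the pads) lies 19 mm behind it; x points along the fingers, z is the direction in which the jaws open and shut, and the axes are right-handed (so a half turn about x gives the same grasp; the last joint's range is limited). The gripper opens to 85 mm and grips with 20 to 120 N. Pads are 22 mm wide; open, the fingers measure 114 mm over their backs; the gripper's body (76 mm by 85 mm) begins 54 mm behind the grasp point. The pads swing forward as they close: fully open they stand 13 mm farther back than shut.
Start: joints at [1.242, 0.264, 1.604, -0, 1.274, -0.037], TCP at [0.194, 0.646, 0.231] pointing down, gripper open.
Joint ranges: [-2.63, 2.63], [-0.94, 2.18], [0.31, 2.57], [-1.31, 4.45], [0, 2.66], [-2.55, 2.55]. Speed limits (rad/s): [2.57, 2.57, 3.14, 3.14, 3.14, 3.14].

## Interface

Orientations are given as a rotation vector (axis times angle).
In Python, from workcell import * gives the robot as it stands. The module is installed in compiled form; this text tells all that it offers.
- The arm moves only by the tool carry_out, never from a script. Its arguments are lists of equal length, an entry for each row: "offset": the shift along the tool's x, y, z in cm, a list of three; "delta_rot": the turn, a rotation vector about the tool's x, y, z in degrees, a list of three. A call has exactly 5 rows; each row shifts and turns the commanded pose from where the row before left it, along the tool's axes as they then stand; what a row does not reach is not made up. A row lasts 1/12 s, in which the tool goes at most 41.7 mm and 7.16 degrees, less where a joint would pass 70% of its speed; a pose out of reach is approached as far as the arm can. A call is refused whole if a number of a shift passes 4.17 or a number of a turn 7.16, either way. A call with a gripper value outside its range is refused whole. "fingers" is the opening, from -1 (shut) to 1 (fully open), set as the call begins (left out, the last holds). The fingers move at their own pace and stop on an object; "newtons" is the grip in N (left out, the last holds). Time passes only in rows, so rows that do not move let the fingers close, or fill a call up. It gives the time, the measured TCP pose, the force and the opening at its end, in the units of the state.
- read_state(): the state, without advancing time (a new reading comes with each control period).
- read_camera(name): name is "side" or "top"; returns (picture, depth): 400x640x3 uint8, red, green, blue; 400x640 float32, m along the optical axis (not along the pixel's ray), 0 where there is no reading.
- get_calibration(name): a dict with "fx", "fy", "cx", "cy" (pixels), "distortion" ([k1, k2, p1, p2, k3] as OpenCV has them; the pictures are not rectified), "R" (3x3) and "t" (3): a world point X has camera coordinates R X + t. Camera axes: x right, y down, z forward; pixel columns grow to the right and rows downward; lengths in m; the calibration is good to about 2 mm. A picture is of the moment at which its call begins. get_calibration takes no time and is no camera call.
- finish_job(): hands the job in, once; it reports no verdict.
The state is a dict: "time": time; "q": joint angles; "joint_vel": joint speeds; "joint_torque": joint torques, N m; "tool_pos": TCP position; "tcp_rot": TCP orientation; "wrist_force": force on the tool from outside, world axes, zero at the start; "torque": the same for the moment, N m; "width": opening from 0.0 (shut) to 1.0 (fully open).
Only numpy, scipy, OpenCV 4.12 (cv2) and the standard library are available. Lean on these libraries where they do the work, as an engineer would, in place of code of your own. Each camera call takes 0.05 s, during which the arm holds its last target. There are 200 camera calls.

## Working session

There is one attempt and no reset: what is moved stays moved. The work goes in short steps, Python scripts to look and compute and a tool call to move; the robot and the scene stay as the last step left them, time stands still between calls to the robot, and variables do not carry over. Pictures are saved under pics/ and viewed, about 8 in all and at most 12, crops included, and the job is handed in when it is done.

Besides the shell and the picture viewer there is one more tool, called after "Emit:" as name(argument=value, ...) on one line, values as JSON. carry_out: Moves the arm, as the interface text tells. Its arguments: {"type":"object","properties":{"offset":{"type":"array"},"delta_rot":{"type":"array"},"fingers":{"type":"number"},"newtons":{"type":"number"}},"required":["offset","delta_rot"]}

```bash
mkdir -p pics; python3 - <<'E'
from workcell import *
import cv2,numpy as np
for n in("top","side"):
    p,d=read_camera(n); cv2.imwrite(f"pics/{n}0.png",p[:,:,::-1]); np.savez(f"{n}0.npz",p=p,d=d)
    c=get_calibration(n); print(n,c)
s=read_state(); print(s)
E
```

```text
top {'fx': 461.86703064769193, 'fy': 461.86703064769193, 'cx': 329.6585909563973, 'cy': 197.91789440179767, 'distortion': array([-0.0496814,  0.       ,  0.       ,  0.       ,  0.       ]), 'R': array([[-0.02020503, -0.99977476, -0.00649465],
       [-0.99666625,  0.02065494, -0.07892888],
       [ 0.07904525,  0.00487824, -0.99685909]]), 't': array([0.03531954, 0.52284058, 1.54618579])}
side {'fx': 508.97665540667015, 'fy': 508.97665540667015, 'cx': 319.1875216876588, 'cy': 194.42170749763952, 'distortion': array([-0.03893081,  0.        ,  0.        ,  0.        ,  0.        ]), 'R': array([[-0.91908047,  0.39372504, -0.01648294],
       [ 0.30105504,  0.67453992, -0.67406361],
       [-0.25427733, -0.62448097, -0.73848938]]), 't': array([ 0.47794808, -0.08948915,  1.89643314])}
{'time': 0.1, 'q': array([ 1.24209523e+00,  2.64659661e-01,  1.60526761e+00,  8.87029450e-06,
        1.27370621e+00, -3.69101420e-02]), 'joint_vel': array([ 1.16810467e-03,  5.00620849e-05, -4.81838205e-03,  1.19205185e-05,
        1.33712070e-04,  1.06761487e-03]), 'joint_torque': array([-2.61061189e-05, -5.16709614e+01, -3.68591952e+01, -9.78167009e-05,
        6.17957034e-03,  9.69413179e-06]), 'tool_pos': array([0.19396296, 0.64582593, 0.23008247]), 'tcp_rot': array([-0.99281153,  1.33495504,  0.99090074]), 'wrist_force': array([-0.57797613,  0.17435858,  1.36946963]), 'torque': array([0.02049341, 0.03077497, 0.01004322]), 'width': 1.0014147463185898}
```

View pics/top0.png

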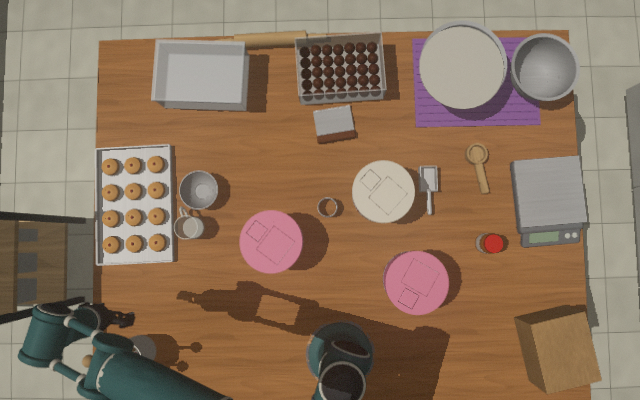

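View pics/side0.png

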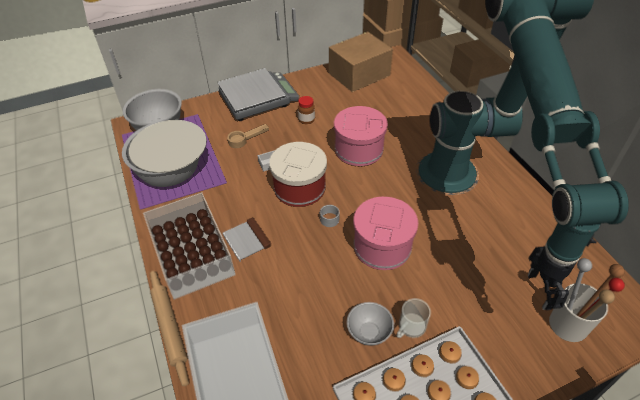

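The red canister with the ivory lid is at top (383,191) and side (299,173). The look-alikes are pink, at top (271,241) and (417,283), plus an ivory-covered bowl at (463,67). Only the first has a red body and an ivory lid. I'll confirm it in a crop and measure.

```bash
cat > h.py <<'E'
import numpy as np,cv2
from workcell import *
def cast(n,uv,z):
    c=get_calibration(n);K=np.array([[c['fx'],0,c['cx']],[0,c['fy'],c['cy']],[0,0,1]])
    p=cv2.undistortPoints(np.float64(uv).reshape(-1,1,2),K,c['distortion']).reshape(-1,2)
    d=np.c_[p,np.ones(len(p))]@c['R']; o=-c['R'].T@c['t']
    return o+d*((z-o[2])/d[:,2])[:,None]
E
python3 - <<'E'
from h import *
t=np.load("top0.npz")['p'];s=np.load("side0.npz")['p']
a=cv2.resize(t[150:232,342:442],None,fx=7,fy=7,interpolation=cv2.INTER_CUBIC)[:,:,::-1]
cv2.imwrite("pics/crop.png",a[:580,:700])
for n,im,box in(("top",t,(342,150,424,232)),("side",s,(262,135,335,210))):
    x0,y0,x1,y1=box;h=cv2.cvtColor(im[y0:y1,x0:x1],cv2.COLOR_RGB2HSV)
    m=((h[...,1]<90)&(h[...,2]>140)).astype(np.uint8)
    k=cv2.connectedComponentsWithStats(cv2.morphologyEx(m,cv2.MORPH_CLOSE,np.ones((5,5))))
    i=1+k[2][1:,4].argmax();c=cv2.findContours((k[1]==i).astype(np.uint8),0,1)[0][0].reshape(-1,2)+[x0,y0]
    w=cast(n,cv2.convexHull(c.astype(np.int32)).reshape(-1,2),.14)
    print(n,k[2][i],cv2.minEnclosingCircle(w[:,:2].astype(np.float32)),w[:,:2].min(0),w[:,:2].max(0))
E
```

```text
top [  10   10   63   63 3133] ((0.5325818657875061, -0.14190325140953064), 0.10076048970222473) [ 0.43471129 -0.24165695] [ 0.63075221 -0.04587277]
side [   0    7   65   44 2116] ((0.5562101602554321, -0.140810027718544), 0.11781318485736847) [ 0.43850229 -0.23928483] [ 0.66471238 -0.02520804]
```

View pics/crop.png

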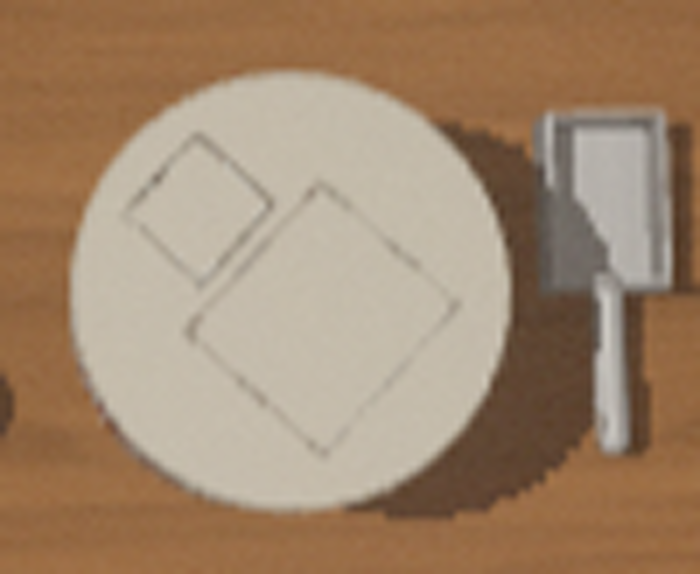

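```bash
python3 - <<'E'
from h import *
from scipy.spatial.transform import Rotation as R
q=lambda u,v:[342+u/7-.5,150+v/7-.5]
w=cast("top",[q(291,290),q(199,210),q(323,455),q(183,330),q(320,183)],.14)[:,:2];print(w)
D=w[1]-w[0];print("D",np.degrees(np.arctan2(D[1],D[0])),np.linalg.norm(D))
E=w[4]-w[3];print("across",np.degrees(np.arctan2(E[1],E[0])))
s=read_state();M=R.from_rotvec(s['tcp_rot']).as_matrix();print(M.round(3))
g=np.r_[w[1],.25]-s['tool_pos'];print("go cm",(M.T@g*100).round(1))
E
```

```text
[[ 0.53251984 -0.14395168]
 [ 0.56944029 -0.10369997]
 [ 0.45827612 -0.15608253]
 [ 0.51554143 -0.09506284]
 [ 0.58053082 -0.15842505]]
D 47.47173153508282 0.05461977546260103
across -44.2736696724149
[[-0.001 -0.958  0.288]
 [-0.002  0.288  0.958]
 [-1.     0.    -0.002]]
go cm [ -1.9 -57.5 -61. ]
```

Emit:
carry_out(offset=[[-3,0,0],[-2,-1,-1],[0,-2.5,-2.7],[0,-2.5,-2.7],[0,-2.5,-2.7]], delta_rot=[[0,0,0],[0,0,0],[0,0,0],[0,0,0],[0,0,0]], fingers=-1, newtons=20)

```text
time: 0.52
tool_pos: [0.2496, 0.5339, 0.2812]
tcp_rot: [-0.993, 1.333, 0.992]
wrist_force: [0.0, 0.3, -0.4]
width: 0.302
```

Emit:
carry_out(offset=[[0,-2.5,-2.7],[0,-2.5,-2.7],[0,-2.5,-2.7],[0,-2.5,-2.7],[0,-2.5,-2.7]], delta_rot=[[0,0,0],[0,0,0],[0,0,0],[0,0,0],[0,0,0]])

```text
time: 0.93
tool_pos: [0.3304, 0.3677, 0.2808]
tcp_rot: [-0.992, 1.334, 0.992]
wrist_force: [-0.1, -0.5, -0.2]
width: -0.002
```

Emit:
carry_out(offset=[[0,-2.5,-2.7],[0,-2.5,-2.7],[0,-2.5,-2.7],[0,-2.5,-2.7],[0,-2.5,-2.7]], delta_rot=[[0,0,0],[0,0,0],[0,0,0],[0,0,0],[0,0,0]])

```text
time: 1.35
tool_pos: [0.4112, 0.2026, 0.281]
tcp_rot: [-0.992, 1.333, 0.992]
wrist_force: [0.7, 0.4, -0.3]
width: 0.001
```

Emit:
carry_out(offset=[[0,-2.5,-2.7],[0,-2.5,-2.7],[0,-2.5,-2.7],[0,-2.5,-2.7],[0,-2.5,-2.7]], delta_rot=[[0,0,0],[0,0,0],[0,0,0],[0,0,0],[0,0,0]])

```text
time: 1.77
tool_pos: [0.4921, 0.0373, 0.281]
tcp_rot: [-0.991, 1.334, 0.992]
wrist_force: [0.6, 0.7, 0.1]
width: -0.001
```

Emit:
carry_out(offset=[[0,-2.5,-2.7],[0,-2.5,-2.7],[0,-2.5,-2.7],[0,0,0],[0,0,0]], delta_rot=[[0,0,0],[0,0,0],[0,0,0],[0,0,0],[0,0,0]])

```text
time: 2.18
tool_pos: [0.5406, -0.0617, 0.2804]
tcp_rot: [-0.988, 1.336, 0.99]
wrist_force: [-0.3, 0.9, -0.6]
width: -0.002
```

```bash
cat > st.py <<'E'
from h import *
from scipy.spatial.transform import Rotation as R
s=read_state();M=R.from_rotvec(s['tcp_rot']).as_matrix();print(M.round(3))
print(s['time'],s['tool_pos'].round(4),s['wrist_force'].round(2),s['width'],s['q'].round(2))
g=np.r_[.571,-.101,.160]-s['tool_pos'];print("go cm",(M.T@g*100).round(2))
E
python3 st.py
```

```text
[[-0.002 -0.957  0.291]
 [ 0.     0.291  0.957]
 [-1.     0.002 -0.   ]]
2.1833 [ 0.5406 -0.0617  0.2804] [-0.35  0.89 -0.61] -0.0015756841783428957 [-0.16 -0.01  1.82  0.    1.33 -1.44]
go cm [12.03 -4.07 -2.88]
```

Emit:
carry_out(offset=[[1,-2,-1.4],[3,-2.1,-1.5],[3,0,0],[3,0,0],[1.5,0,0]], delta_rot=[[0,0,0],[0,0,0],[0,0,0],[0,0,0],[0,0,0]])

```text
time: 2.6
tool_pos: [0.5685, -0.0979, 0.1617]
tcp_rot: [-0.988, 1.337, 0.997]
wrist_force: [-1.2, 0.1, -0.1]
width: -0.001
```

Emit:
carry_out(offset=[[0,0,0],[0,0,0],[0,0,0],[0,0,0],[0,0,0]], delta_rot=[[0,0,0],[0,0,0],[0,0,0],[0,0,0],[0,0,0]])

```text
time: 3.02
tool_pos: [0.5728, -0.0995, 0.1685]
tcp_rot: [-0.994, 1.331, 0.989]
wrist_force: [-0.3, 0.1, 0.2]
width: 0.007
```

```bash
python3 st.py; python3 - <<'E'
from h import *
p,_=read_camera("side");cv2.imwrite("pics/s1.png",cv2.resize(p[90:220,230:400],None,fx=4,fy=4,interpolation=2)[:,:,::-1])
E
```

```text
[[ 0.004 -0.958  0.287]
 [-0.001  0.287  0.958]
 [-1.    -0.004  0.   ]]
3.0167 [ 0.5728 -0.0995  0.1685] [-0.3   0.1   0.23] 0.007156158479617069 [-0.21  0.13  1.88  0.    1.13 -1.49]
go cm [ 0.85  0.13 -0.19]
```

View pics/s1.png

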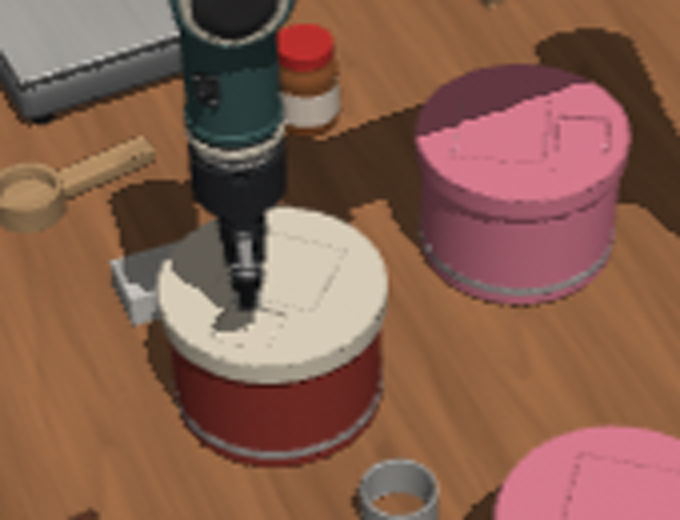

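The picture shows the closed fingertips at about (247,300) in the crop, over the catch on the red-bodied, ivory-lidded canister. I'll descend gently.

Emit:
carry_out(offset=[[0.5,0.1,-0.1],[0.5,0.1,-0.2],[0.5,0,0],[0.4,0,0],[0.2,0,0]], delta_rot=[[0,0,0],[0,0,0],[0,0,0],[0,0,0],[0,0,0]])

```text
time: 3.48
tool_pos: [0.5679, -0.1019, 0.1439]
tcp_rot: [-0.99, 1.335, 0.993]
wrist_force: [-0.6, 0.4, -0.4]
width: 0.002
```

Emit:
carry_out(offset=[[0,0,0],[0,0,0],[0,0,0],[0,0,0],[0,0,0]], delta_rot=[[0,0,0],[0,0,0],[0,0,0],[0,0,0],[0,0,0]])

```text
time: 3.9
tool_pos: [0.569, -0.1019, 0.1456]
tcp_rot: [-0.992, 1.333, 0.991]
wrist_force: [-0.4, 0.2, -1.0]
width: 0.001
```

Emit:
carry_out(offset=[[0.1,0,0],[0.1,0,0],[0.1,0,0],[0,0,0],[0,0,0]], delta_rot=[[0,0,0],[0,0,0],[0,0,0],[0,0,0],[0,0,0]])

```text
time: 4.32
tool_pos: [0.5686, -0.1019, 0.1421]
tcp_rot: [-0.991, 1.333, 0.992]
wrist_force: [-0.5, 0.1, -0.2]
width: 0.004
```

Emit:
carry_out(offset=[[0.1,0,0],[0.1,0,0],[0,0,0],[0,0,0],[0,0,0]], delta_rot=[[0,0,0],[0,0,0],[0,0,0],[0,0,0],[0,0,0]])

```text
time: 4.73
tool_pos: [0.5687, -0.1019, 0.1402]
tcp_rot: [-0.992, 1.333, 0.992]
wrist_force: [1.4, -0.8, -0.5]
width: -0.0
```

Emit:
carry_out(offset=[[0.1,0,0],[0,0,0],[0.1,0,0],[0,0,0],[0,0,0]], delta_rot=[[0,0,0],[0,0,0],[0,0,0],[0,0,0],[0,0,0]])

```text
time: 5.15
tool_pos: [0.5687, -0.1019, 0.1382]
tcp_rot: [-0.992, 1.333, 0.992]
wrist_force: [-0.5, -0.3, 0.1]
width: 0.001
```

The tip is already below lid level with no force, so it is in the catch recess. I'll press on.

Emit:
carry_out(offset=[[0.1,0,0],[0,0,0],[0,0,0],[0,0,0],[0,0,0]], delta_rot=[[0,0,0],[0,0,0],[0,0,0],[0,0,0],[0,0,0]])

```text
time: 5.57
tool_pos: [0.5688, -0.1019, 0.1375]
tcp_rot: [-0.992, 1.333, 0.991]
wrist_force: [-1.1, -0.7, 2.1]
width: -0.002
```

Emit:
carry_out(offset=[[0.1,0,0],[0,0,0],[0,0,0],[0,0,0],[0,0,0]], delta_rot=[[0,0,0],[0,0,0],[0,0,0],[0,0,0],[0,0,0]])

```text
time: 5.98
tool_pos: [0.5687, -0.102, 0.1363]
tcp_rot: [-0.992, 1.333, 0.992]
wrist_force: [-0.7, 0.2, 3.2]
width: -0.002
```

Emit:
carry_out(offset=[[0.1,0,0],[0,0,0],[0,0,0],[0,0,0],[0,0,0]], delta_rot=[[0,0,0],[0,0,0],[0,0,0],[0,0,0],[0,0,0]])

```text
time: 6.4
tool_pos: [0.5688, -0.1019, 0.1353]
tcp_rot: [-0.992, 1.333, 0.991]
wrist_force: [-0.9, 0.2, 3.5]
width: -0.0
```

Emit:
carry_out(offset=[[0.1,0,0],[0,0,0],[0,0,0],[0,0,0],[0,0,0]], delta_rot=[[0,0,0],[0,0,0],[0,0,0],[0,0,0],[0,0,0]])

```text
time: 6.82
tool_pos: [0.5688, -0.1019, 0.1344]
tcp_rot: [-0.992, 1.333, 0.991]
wrist_force: [-1.6, 0.4, 3.3]
width: 0.003
```

```bash
python3 st.py; python3 - <<'E'
from h import *
p,_=read_camera("side");cv2.imwrite("pics/s2.png",cv2.resize(p[90:220,230:400],None,fx=4,fy=4,interpolation=2)[:,:,::-1])
E
```

```text
[[ 0.    -0.958  0.288]
 [-0.     0.288  0.958]
 [-1.    -0.     0.   ]]
6.8167 [ 0.5688 -0.1019  0.1344] [-1.6   0.37  3.32] 0.0032336353277165955 [-0.22  0.16  1.91  0.    1.07 -1.5 ]
go cm [-2.56 -0.18  0.15]
```

View pics/s2.png

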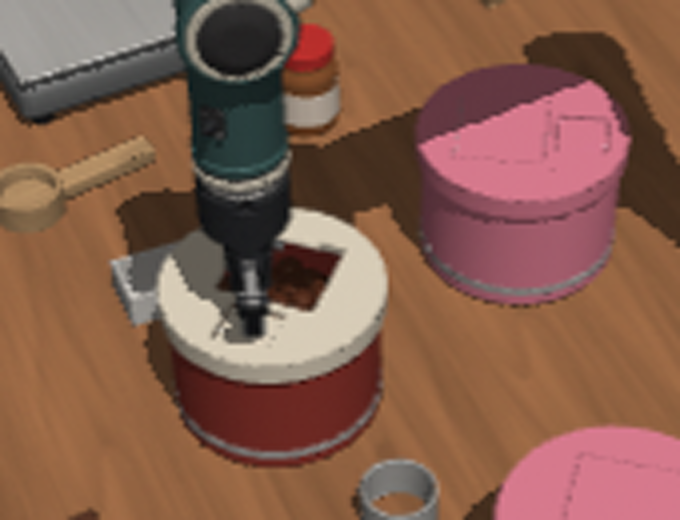

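The flap has left its opening (a dark hole at about (290,275) in the crop) and is edge-on to this camera. I'll hold for a moment, then lift and check.

Emit:
carry_out(offset=[[0,0,0],[0,0,0],[0,0,0],[0,0,0],[0,0,0]], delta_rot=[[0,0,0],[0,0,0],[0,0,0],[0,0,0],[0,0,0]])

```text
time: 7.28
tool_pos: [0.5688, -0.1019, 0.1343]
tcp_rot: [-0.992, 1.333, 0.992]
wrist_force: [-0.4, -0.4, 4.0]
width: -0.002
```

```bash
python3 st.py; python3 - <<'E'
from h import *
p,_=read_camera("side");t,_=read_camera("top");f=lambda a:cv2.resize(a,None,fx=3,fy=3,interpolation=2)
cv2.imwrite("pics/s3.png",np.hstack([f(p[90:220,250:380]),f(t[130:260,320:450])])[:,:,::-1])
E
```

```text
[[ 0.    -0.958  0.288]
 [-0.     0.288  0.958]
 [-1.    -0.    -0.   ]]
7.2833 [ 0.5688 -0.1019  0.1343] [-0.36 -0.39  4.05] -0.0023258903449061468 [-0.22  0.16  1.91 -0.    1.07 -1.5 ]
go cm [-2.57 -0.19  0.16]
```

View pics/s3.png

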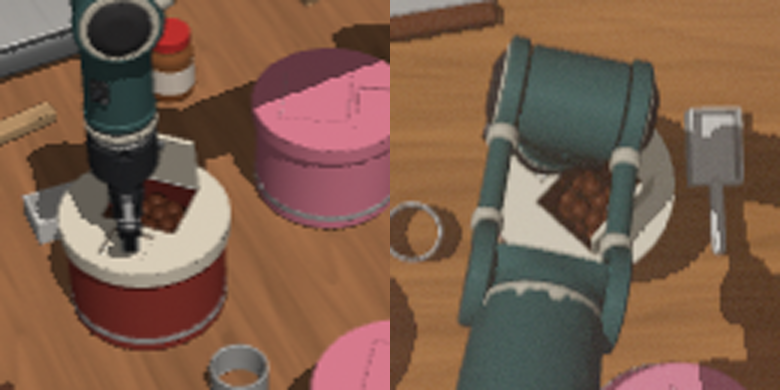

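The flap is now standing up in the side view, at (175,160). Next I'll lift straight up and move away.

Emit:
carry_out(offset=[[-0.5,0,0],[-1,0,0],[-2,0,0],[-3,0,0],[-3,0,0]], delta_rot=[[0,0,0],[0,0,0],[0,0,0],[0,0,0],[0,0,0]])

```text
time: 7.8
tool_pos: [0.5673, -0.1016, 0.2292]
tcp_rot: [-0.99, 1.336, 0.994]
wrist_force: [1.4, 0.0, 0.6]
width: 0.001
```

Emit:
carry_out(offset=[[-3,0,0],[-3,0,0],[-2,0,2],[-1,0,3],[0,0,3]], delta_rot=[[0,0,0],[0,0,0],[0,0,0],[0,0,0],[0,0,0]])

```text
time: 8.22
tool_pos: [0.5933, -0.0253, 0.3242]
tcp_rot: [-0.993, 1.329, 0.985]
wrist_force: [0.2, -0.6, 0.6]
width: 0.001
```

Emit:
carry_out(offset=[[0,0,3],[0,0,3],[0,0,3],[0,0,2],[0,0,1]], delta_rot=[[0,0,0],[0,0,0],[0,0,0],[0,0,0],[0,0,0]])

```text
time: 8.63
tool_pos: [0.6263, 0.0923, 0.3192]
tcp_rot: [-0.993, 1.332, 0.994]
wrist_force: [0.4, -0.4, 1.0]
width: -0.002
```

Emit:
carry_out(offset=[[0,0,0],[0,0,0],[0,0,0],[0,0,0],[0,0,0]], delta_rot=[[0,0,0],[0,0,0],[0,0,0],[0,0,0],[0,0,0]])

```text
time: 9.05
tool_pos: [0.6261, 0.0883, 0.3195]
tcp_rot: [-0.991, 1.334, 0.99]
wrist_force: [-0.5, 0.4, -0.4]
width: -0.004
```

```bash
python3 st.py; python3 - <<'E'
from h import *
p,_=read_camera("side");t,_=read_camera("top")
cv2.imwrite("pics/s4.png",np.hstack([p[80:380,200:580],t[20:320,180:580]])[:,:,::-1])
E
```

```text
[[ 0.    -0.957  0.289]
 [-0.     0.289  0.957]
 [-1.    -0.    -0.   ]]
9.05 [0.6261 0.0883 0.3195] [-0.45  0.38 -0.38] -0.003927819874333988 [ 0.1   0.14  1.59 -0.    1.41 -1.18]
go cm [ 15.95  -0.2  -19.71]
```

View pics/s4.png

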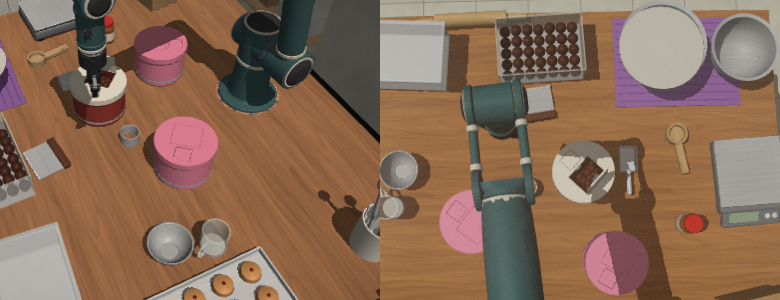

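The flap is standing open at (590,180) in the top view, the hand is clear, and nothing else has moved.

```bash
python3 -c "
from workcell import *
print(finish_job())"
```

```text
the job is handed in; nothing more can be done
None
```

The pour flap of the red canister with the ivory lid is open, and I handed the job in at about 9 s. I found the catch from its outline in the top view rather than by feeling across the whole lid. With the fingers shut, I lowered them slowly onto that spot. They passed below lid level with no force, which confirmed they were in the catch's recess. I then pressed about 3.5 mm, with at most about 4 N measured, until the flap sprang up, and lifted the hand straight up and away.

- **Final checks:** The last top view shows the flap standing open, and the canister and the things around it look unmoved to the eye; I did not measure their positions again. The hand ended about 20 cm to the side and 18 cm above the lid, with the wrist force back to noise level.
- **Disagreements:** One picture taken mid-swing showed only the dark opening, because the flap was edge-on to the camera; the next picture showed it up. The side camera's estimate of the lid centre was about 2 cm off from the top camera's, so I used the top one, and the touch on the catch bore it out.

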